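# Set the knocked-over rub shaker upright and back in its dished stand

## Robot

A 6-joint arm with a two-finger parallel gripper is mounted at the origin on the work surface. World frame = base frame: x ahead of the robot, y to its left, z up, the work surface at z = 0. Lengths are in m, angles in degrees, forces in N, time in s.
With the tool pointing down it reaches from about 0.3 to 0.875 m from the base axis. Payload 6.4 kg.
Tool frame: the origin (TCP) lies between the finger pads; the fingertips stand 11 mm ahead of it and the grasp point (between the pads) lies 8 mm behind it; z points along the fingers, y is the line along which they close (so a half turn about z gives the same grasp; the last joint's range is limited). The gripper opens to 88 mm and grips with 3 to 60 N. Pads are 18 mm wide; open, the fingers measure 123 mm over their backs; the gripper's body (75 mm by 187 mm) begins 45 mm behind the grasp point.
Start: joints at [-81.664, 10.359, 92.074, -0, 77.567, -11.82], TCP at [0.198, -0.54, 0.214] pointing down, gripper open.
Joint ranges: [-171.53, 171.53], [-51.25, 118.39], [17.06, 147.69], [-65.23, 245.23], [0, 150.52], [-178.68, 178.68]. Speed limits (degrees/s): [147.25, 147.25, 172.46, 180, 180, 180].

## Interface

Orientations are given as [roll, pitch, yaw] about the fixed x, y, z axes, in that order (R = Rz(yaw) Ry(pitch) Rx(roll)).
In Python, from station import * gives the robot as it stands. The module is installed in compiled form; this text tells all that it offers.
- The arm moves only by the shell command python3 -m inch 'ROWS' [FORCE]. ROWS is JSON, a list of rows, each a list of 3 entries, a list of its own where there are three numbers: the turn, a rotation vector about the world's x, y, z in rad, then the shift along the world's x, y, z in m, then the closure in counts, from 0 (fully open) to 255 (shut). A call has 1 to 12 rows; each row shifts and turns the commanded pose from where the row before left it; what a row does not reach is not made up. A row lasts 1/12 s, in which the tool goes at most 41.7 mm and 7.16 degrees, less where a joint would pass 70% of its speed; a pose out of reach is approached as far as the arm can. A call is refused whole if a number of a shift passes 0.0417 or a number of a turn 0.125, either way. A call with a gripper value outside its range is refused whole. The fingers move at their own pace and stop on an object; FORCE is the grip in N (left out, the last holds). Time passes only in rows, so rows that do not move let the fingers close. It gives the time, the measured TCP pose, the force, the opening and the grip force at its end, in the units of the state.
- read_state(): the state, without advancing time (a new reading comes with each control period).
- grab_frame(name): name is "side" or "top" or "wrist"; returns the picture (400x640x3 uint8, blue, green, red); there is no depth.
- get_calibration(name): a dict with "vertical_fov" (degrees; the focal length in pixels is half the picture's height over the tangent of half this angle, whatever the lens; pixels are square), "cx", "cy" (the principal point, pixels), "rvec" (rotation vector, rad) and "tvec" (3), from world to camera coordinates, as OpenCV has them. Camera axes: x right, y down, z forward; pixel columns grow to the right and rows downward; lengths in m; the calibration is good to about 2 mm. A picture is of the moment at which its call begins: read the wrist's pose just before it. get_calibration takes no time and is no camera call; for the wrist camera it gives the pose at the moment of the call.
- sign_off(): hands the job in; it is judged then, once.
The state is a dict: "t": time; "joint_positions": joint angles; "qd": joint speeds; "joint_torque": joint torques, N m; "tcp_pos": TCP position; "tcp_rot": TCP orientation; "wrist_force": force on the tool from outside, world axes, zero at the start; "wrist_torque": the same for the moment, N m; "opening": opening from 0.0 (shut) to 1.0 (fully open); "grasp_force": force on a finger pad.
Only numpy, scipy, OpenCV 4.12 (cv2) and the standard library are available. Lean on these libraries where they do the work, as an engineer would, in place of code of your own. Each camera call takes 0.05 s, during which the arm holds its last target. There are 200 camera calls.

## Task

The red rub shaker has been knocked over and lies on the concrete shelf. Stand it upright on its foot on the bare concrete and let go of it, then take it again and lower its rounded base into its own red dished stand, the empty one, so that it is fully home and upright; keep hold of it until it is down in the dish rather than dropping it in, and then let go. Leave the blue shaker and everything else on the shelf where they are.

Things in the scene. Friction and masses are not known exactly. Their poses are not given: they have to be found in the camera images.
- red_shaker: Red stoneware shaker, 115 mm tall, 0.22 to 0.37 kg, centre of mass about halfway up. Origin: centre of its foot's underside; own z runs from foot to cap, x and y are square to its flat barrel faces. Starts lying on a barrel face (origin 26 mm above the shelf, own z and y level), cap pointing within 35 degrees of +x. It stands by itself on its flat foot.
- red_shaker_cap (a point): Centre of the red shaker's cap top, 115 mm from the foot. Upwards from the foot: flat round foot of radius 15 mm; rounded convex base, radius 19 mm at 6 mm up, 23.5 at 17, 26 at 30; square barrel 52 x 52 mm with slightly rounded edges from 30 to 105 mm (thin white band at 42 mm); round steel cap of radius 23 mm from 105 to 115 mm.
- red_stand: Red dished stand, fixed to the shelf, 46 mm high. Origin under its centre. Round base of radius 44 mm; concave dish in its top, outer rim radius 37 mm, inner floor 18 mm above the shelf.
- red_stand_seat (a point): Centre of the red stand's dish floor, 18 mm above the shelf, z up. Home: shaker origin on this point. Inner radius 16.5 mm at the floor, 20.5 at 6 mm above it, 25 at 17, 31 at the rim 28 mm up, so the shaker's base has about 1.5 mm of play. The dish guides the foot to its centre from some 10 mm off. Any turn about the vertical fits.
- blue_stand_seat (a point): The same point of the blue stand, which is alike in shape, also fixed, and holds the blue shaker. The two stands may change places.
- blue_shaker: Blue twin of the red shaker, same shape and origin, standing loose in the blue stand. Leave it there.
- tongs: Blue silicone and steel tongs lying flat, 265 x 70 mm, 18 mm high; origin under their middle, x towards the tips.
- paddle: Short bamboo paddle lying flat, 250 x 65 mm, 8 mm thick; origin under its middle, x towards the blade.
- chimney_handle: Loose steel D-handle of a chimney starter with a dark wooden grip, lying flat, 140 x 80 mm, 27 mm high; origin between the two steel ends.
- garlic_keeper: White ceramic garlic keeper with a knobbed lid and a latched little wooden door, diameter 116 mm, 136 mm tall; origin under its centre.
- pie_plate_lower: White enamel pie plate with a blue rim, diameter 210 mm, 32 mm high; origin under its centre.
- pie_plate_upper: Second, slightly smaller pie plate nested in the first, diameter 188 mm, rim about 35 mm above the shelf; origin under its centre.
There are look-alikes about, which are no part of the job. Leave any green or turquoise look-alike of the part that bears blue_stand_seat alone.

How it is judged:
By the outcome, as a careful person would: the job done as asked, in the order asked, and still so for the second after the job is handed in, with the robot touching nothing.
It also fails if it takes over 72 s, if anything falls off the work surface, if the arm or the gripper's body presses on something with over 40 N, if the wrist force passes 120 N, or if a joint passes its speed limit or range.

## Working session

There is one attempt and no reset: what is moved stays moved. The work goes in short steps, Python scripts to look and compute and a shell command to move; the robot and the scene stay as the last step left them, time stands still between calls to the robot, and variables do not carry over. Pictures are saved under pics/ and viewed, at most 10 in all, crops included, and the job is handed in when it is done.

```bash
mkdir -p pics
cat > h.py <<'E'
from station import *
import numpy as np, cv2
def K(n):
    c=get_calibration(n); f=200/np.tan(np.radians(c["vertical_fov"])/2)
    R=cv2.Rodrigues(np.array(c["rvec"],float))[0]; t=np.array(c["tvec"],float).ravel()
    return f,c["cx"],c["cy"],R,t
def ray(k,u,v):
    f,cx,cy,R,t=k; d=R.T@np.array([(u-cx)/f,(v-cy)/f,1]); return -R.T@t,d
def onz(k,u,v,z):
    o,d=ray(k,u,v); return o+d*(z-o[2])/d[2]
def tri(k1,p1,k2,p2):
    o1,d1=ray(k1,*p1);o2,d2=ray(k2,*p2)
    s=np.linalg.lstsq(np.c_[d1,-d2],o2-o1,rcond=None)[0]
    a=o1+d1*s[0];b=o2+d2*s[1]; return (a+b)/2,np.linalg.norm(a-b)
def proj(k,p):
    f,cx,cy,R,t=k; c=R@np.array(p)+t; return c[0]/c[2]*f+cx,c[1]/c[2]*f+cy
E
python3 - <<'E'
from h import *
for n in("side","top","wrist"):
    c=get_calibration(n); print(n,{k:np.round(np.ravel(v),3).tolist() for k,v in c.items()})
    k=K(n); print("cam pos",np.round(-k[3].T@k[4],3))
a=[grab_frame(n) for n in("side","top")]
for n,i in zip(("side","top"),a): cv2.imwrite(f"pics/{n}0.png",i)
print(read_state())
E
```

```text
side {'vertical_fov': [47.362], 'cx': [329.578], 'cy': [206.091], 'rvec': [0.349, -2.73, 1.329], 'tvec': [0.568, 0.128, 1.354]}
cam pos [0.335 1.097 0.926]
top {'vertical_fov': [48.407], 'cx': [317.168], 'cy': [199.314], 'rvec': [2.147, -2.135, 0.195], 'tvec': [0.001, 0.605, 1.296]}
cam pos [0.381 0.024 1.378]
wrist {'vertical_fov': [63.182], 'cx': [321.806], 'cy': [201.565], 'rvec': [-2.369, 1.655, 0.251], 'tvec': [-0.573, -0.039, 0.392]}
cam pos [ 0.27  -0.513  0.384]
{'t': 0.1, 'joint_positions': array([-8.16642425e+01,  1.03987812e+01,  9.21241307e+01, -5.57592963e-04,
        7.75675018e+01, -1.18198241e+01]), 'qd': array([-0.06526762, -0.0806846 , -0.15329166, -0.02884788, -0.01153553,
        0.02104619]), 'joint_torque': array([ 1.11359870e-03, -4.34817910e+01, -3.42697513e+01,  7.05104764e-02,
        3.39224841e-02, -4.12859208e-05]), 'tcp_pos': array([ 0.19806881, -0.53926674,  0.21310418]), 'tcp_rot': array([-1.79911392e+02, -1.79870796e-02,  2.01556881e+01]), 'wrist_force': array([ 0.81021956, -0.85488635,  0.00393906]), 'wrist_torque': array([-0.02252011, -0.02524151,  0.02596737]), 'grasp_force': 0.0, 'opening': 0.9984711679824028}
```

View pics/side0.png

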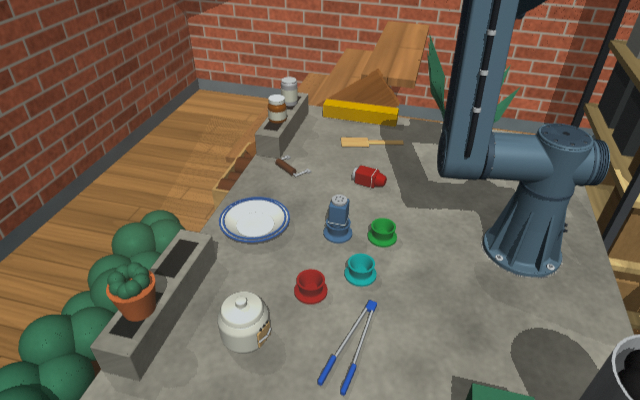

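View pics/top0.png

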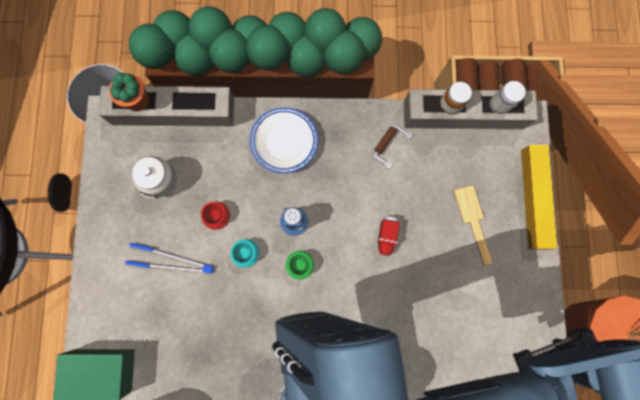

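The side view shows the red shaker lying at about (369,177), with its rounded base to the right, towards the robot. The red stand is empty at (311,286) and the blue shaker stands in the blue stand at (338,218). In the top view the red shaker is at (389,235) with its cap up-image (+x), the red stand is at (215,215), and the turquoise and green look-alikes are at (244,253) and (299,265).

Run:
```python
from h import *
kt,ks=K("top"),K("side")
out={}
for n,k in(("top",kt),("side",ks)):
    im=cv2.imread(f"pics/{n}0.png"); h=cv2.cvtColor(im,cv2.COLOR_BGR2HSV)
    m=(((h[...,0]<6)|(h[...,0]>172))&(h[...,1]>170)&(h[...,2]>50)).astype(np.uint8)
    m=cv2.morphologyEx(m,cv2.MORPH_CLOSE,np.ones((5,5)))
    for c in cv2.findContours(m,0,2)[0]:
        if cv2.contourArea(c)<150: continue
        r=cv2.minAreaRect(c); M=cv2.moments(c); print(n,np.round([M["m10"]/M["m00"],M["m01"]/M["m00"]],1),np.round(r[0],1),np.round(r[1],1),round(r[2],1),cv2.contourArea(c))
        p=(M["m10"]/M["m00"],M["m01"]/M["m00"]); print("  onz .03",np.round(onz(k,*p,.03),3))
# crops enlarged
a=cv2.imread("pics/top0.png");b=cv2.imread("pics/side0.png")
C=lambda i,u,v:cv2.resize(i[v-30:v+30,u-40:u+40],(400,300),interpolation=cv2.INTER_CUBIC)
cv2.imwrite("pics/crop0.png",np.vstack([np.hstack([C(a,389,235),C(b,369,177)]),np.hstack([C(a,215,215),C(b,311,286)])]))
```

```text
top [387.8 236. ] [387.7 237.1] [16.6 33.2] 9.5 453.0
  onz .03 [ 0.497 -0.211  0.03 ]
top [214.8 215.1] [215.  215.5] [25. 26.] 90.0 514.0
  onz .03 [0.558 0.316 0.03 ]
side [310.4 286.4] [310.5 286. ] [32. 31.] 90.0 801.5
  onz .03 [0.556 0.329 0.03 ]
side [369.3 176.7] [370. 177.] [30.2 18. ] 15.3 430.5
  onz .03 [ 0.496 -0.207  0.03 ]
```

View pics/crop0.png

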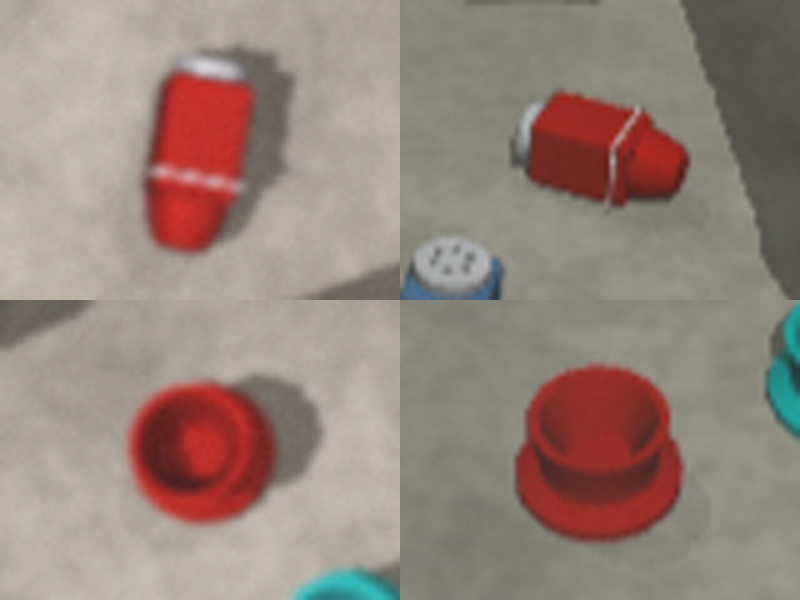

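The crop shows the lying shaker's top face and white band clearly, and the stand's rim and base circles. I triangulate from those.

Run:
```python
from h import *
kt,ks=K("top"),K("side")
for n,p,q in(("band near",(379,239.4),(371.4,176.6)),("band far",(397.6,242.6),(377,168.6)),("capend near",(382.6,219.4),(356,172.6)),("capend far",(399.4,222.6),(361,165.4)),("rim",(213.6,214),(310.6,279.6))):
    x,e=tri(kt,p,ks,q); z=.046 if n=="rim" else .052
    print(n,np.round(x,3),round(e,4),"plane",np.round(onz(kt,*p,z),3),np.round(onz(ks,*q,z),3))
print("base",np.round(onz(kt,215.6,215.2,.003),3))
for n,p,z in(("blue cap",(292,214),.133),("turq",(244,253),.04),("green",(299,265),.04),("plate",(284,140),.03),("garlic",(151,175),.12),("paddle tip",(487,262),.01),("paddle",(465,188),.01),("handle",(385,160),.02)): print(n,np.round(onz(kt,*p,z),3))
```

```text
band near [ 0.485 -0.181  0.05 ] 0.0003 plane [ 0.485 -0.181  0.052] [ 0.485 -0.178  0.052]
band far [ 0.476 -0.237  0.049] 0.0007 plane [ 0.476 -0.236  0.052] [ 0.475 -0.231  0.052]
capend near [ 0.543 -0.193  0.048] 0.0045 plane [ 0.545 -0.192  0.052] [ 0.54  -0.187  0.052]
capend far [ 0.535 -0.244  0.047] 0.003 plane [ 0.536 -0.243  0.052] [ 0.532 -0.236  0.052]
rim [0.559 0.317 0.042] 0.001 plane [0.559 0.316 0.046] [0.558 0.32  0.046]
base [0.561 0.319 0.003]
blue cap [0.549 0.077 0.133]
turq [0.443 0.222 0.04 ]
green [0.409 0.058 0.04 ]
plate [0.797 0.109 0.03 ]
garlic [0.661 0.484 0.12 ]
paddle tip [ 0.421 -0.517  0.01 ]
paddle [ 0.651 -0.461  0.01 ]
handle [ 0.738 -0.209  0.02 ]
```

Axis yaw is about -9°, the foot is at (0.439,-0.2025) and the top face came out near 0.05 (text: 0.052). The stand is at about (0.560,0.318), with its rim at about 0.042–0.046. I move above the shaker now.

```bash
python3 -m inch '[[[0,0,-0.0424],[0.026,0.0274,0.003],0],[[0,0,-0.0424],[0.026,0.0274,0.003],0],[[0,0,-0.0424],[0.026,0.0274,0.003],0],[[0,0,-0.0424],[0.026,0.0274,0.003],0],[[0,0,-0.0424],[0.026,0.0274,0.003],0],[[0,0,-0.0424],[0.026,0.0274,0.003],0],[[0,0,-0.0424],[0.026,0.0274,0.003],0],[[0,0,-0.0424],[0.026,0.0274,0.003],0],[[0,0,-0.0424],[0.026,0.0274,0.003],0],[[0,0,-0.0424],[0.026,0.0274,0.003],0],[[0,0,-0.0424],[0.026,0.0274,0.003],0],[[0,0,-0.0424],[0.026,0.0274,0.003],0]]' 45
python3 -m inch '[[[0,0,0],[0,0,0],0],[[0,0,0],[0,0,0],0]]'
cat > look.py <<'E'
from h import *
import sys
s=read_state(); k=K("wrist"); im=grab_frame("wrist"); n=sys.argv[1]
cv2.imwrite(f"pics/{n}.png",im); import pickle; pickle.dump(k,open(f"pics/{n}.k","wb"))
print(round(s["t"],2),np.round(s["tcp_pos"],4),np.round(s["tcp_rot"],2),np.round(s["joint_positions"],1))
E
python3 look.py w1
```

```text
t: 1.1
tcp_pos: [0.511, -0.2092, 0.2498]
tcp_rot: [-180.0, 0.0, -9.1]
wrist_force: [0.0, -1.1, -1.3]
opening: 1.002
grasp_force: 0.0
t: 1.27
tcp_pos: [0.5109, -0.2093, 0.2496]
tcp_rot: [-180.0, 0.0, -8.7]
wrist_force: [-0.8, 0.3, 0.0]
opening: 0.993
grasp_force: 0.0
1.27 [ 0.5109 -0.2093  0.2496] [-1.7999e+02  4.0000e-02 -8.7400e+00] [-34.6   5.8  93.   -0.   81.2  64.1]
```

View pics/w1.png

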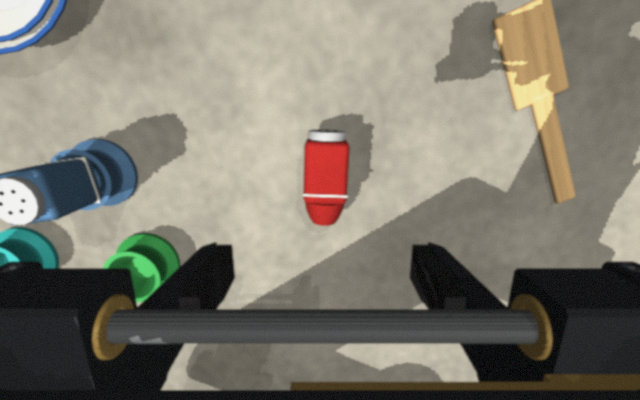

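The wrist view shows the shaker aligned with the tool: barrel top edge at (306–349,139), white band at (304–347,196), foot at about (324,224). I compute its position from this.

Run:
```python
from h import *; import pickle
k=pickle.load(open("pics/w1.k","rb")); kt=K("top"); ks=K("side")
im=cv2.imread("pics/w1.png"); h=cv2.cvtColor(im,cv2.COLOR_BGR2HSV)
m=(((h[...,0]<6)|(h[...,0]>172))&(h[...,1]>150)).astype(np.uint8)
for v in(145,155,165,175,185,192,196,200,215): 
    x=np.where(m[v])[0]; print(v,x.min(),x.max()) if len(x) else 0
P=[onz(k,u,v,.052) for u,v in((304,196),(347.5,196.5),(305.5,139.5),(349,139.5))]
print(np.round(P,4))
b=(P[0]+P[1])/2;c=(P[2]+P[3])/2;d=(c-b)[:2];L=np.hypot(*d);print("len",L,"yaw",np.degrees(np.arctan2(d[1],d[0])),"width",np.linalg.norm(P[0]-P[1]))
u=d/L; print("foot via band",b[:2]-.042*u,"via cap",c[:2]-.105*u)
print("tri band near",tri(k,(304,196),kt,(379,239.4)),tri(k,(304,196),ks,(371.4,176.6)),"far",tri(k,(347.5,196.5),kt,(397.6,242.6)))
```

```text
145 306 347
155 305 347
165 305 347
175 305 346
185 305 346
192 305 345
200 305 345
215 310 338
[[ 0.4847 -0.1829  0.052 ]
 [ 0.4763 -0.2335  0.052 ]
 [ 0.5494 -0.1957  0.052 ]
 [ 0.542  -0.2438  0.052 ]]
len 0.06622472695038843 yaw -10.049788298571107 width 0.05135870432754454
foot via band [ 0.43915683 -0.20085942] via cap [ 0.44233208 -0.20142215]
tri band near (array([ 0.48462244, -0.1817614 ,  0.04933279]), np.float64(0.002063285838044726)) (array([ 0.48483923, -0.18235115,  0.04915592]), np.float64(0.0017803511340454903)) far (array([ 0.47614043, -0.23456025,  0.0532433 ]), np.float64(0.002379812356694495))
```

```bash
python3 -m inch '[[[0.0173,0.1032,-0.002],[0.0056,-0.0014,-0.0187],0],[[0.0173,0.1032,-0.002],[0.0056,-0.0014,-0.0187],0],[[0.0173,0.1032,-0.002],[0.0056,-0.0014,-0.0187],0],[[0.0173,0.1032,-0.002],[0.0056,-0.0014,-0.0187],0],[[0.0173,0.1032,-0.002],[0.0056,-0.0014,-0.0187],0],[[0,0,0],[0.0056,-0.0014,-0.0187],0],[[0,0,0],[0.0056,-0.0014,-0.0187],0],[[0,0,0],[0.0056,-0.0014,-0.0187],0],[[0,0,0],[0,0,0],0]]'
python3 -c "
from h import *; s=read_state(); print(s['joint_positions'].round(1))
from scipy.spatial.transform import Rotation as R
print(R.from_euler('xyz',s['tcp_rot'],degrees=True).as_matrix().round(3))"
```

```text
t: 2.07
tcp_pos: [0.5521, -0.2229, 0.0951]
tcp_rot: [-179.7, 30.4, -9.6]
wrist_force: [-0.5, 0.3, -0.5]
opening: 1.001
grasp_force: 0.0
[-28.3  42.6  66.8  -9.2  99.7  72.2]
[[ 0.85  -0.169 -0.498]
 [-0.143 -0.986  0.09 ]
 [-0.506 -0.005 -0.862]]
```

```bash
python3 -m inch '[[[0,0,0],[0,0,0],0],[[0,0,0],[-0.0069,0.0016,-0.0122],0],[[0,0,0],[-0.0069,0.0016,-0.0122],0],[[0,0,0],[-0.0069,0.0016,-0.0122],0],[[0,0,0],[-0.0069,0.0016,-0.0122],0],[[0,0,0],[0,0,0],0],[[0,0,0],[0,0,0],0]]'
```

```text
t: 2.65
tcp_pos: [0.5271, -0.2165, 0.053]
tcp_rot: [-179.9, 29.9, -9.6]
wrist_force: [-0.2, -0.2, 0.4]
opening: 0.998
grasp_force: 0.0
```

```bash
python3 -m inch '[[[0,0,0],[-0.0054,0.0011,-0.0103],0],[[0,0,0],[-0.0054,0.0011,-0.0103],0],[[0,0,0],[-0.0054,0.0011,-0.0103],0],[[0,0,0],[0,0,0],0],[[0,0,0],[0,0,0],255],[[0,0,0],[0,0,0],255],[[0,0,0],[0,0,0],255],[[0,0,0],[0,0,0],255],[[0,0,0],[0,0,0],255],[[0,0,0],[0,0,0],255],[[0,0,0],[0,0,0],255],[[0,0,0],[0,0,0],255]]' 45
```

```text
t: 3.65
tcp_pos: [0.5115, -0.2128, 0.0209]
tcp_rot: [-179.9, 29.9, -9.6]
wrist_force: [1.8, -0.5, 0.8]
opening: 0.587
grasp_force: 45.0
```

Gripped (51.7 mm). I lift, then check which wrist angles the upright pose needs.

```bash
python3 -m inch '[[[0,0,0],[0,0,0.01],255],[[0,0,0],[0,0,0.02],255],[[0,0,0],[0,0,0.025],255],[[0,0,0],[0,0,0.025],255],[[0,0,0],[0,0,0.025],255],[[0,0,0],[0,0,0.025],255],[[0,0,0],[0,0,0.02],255],[[0,0,0],[0,0,0],255]]'
python3 - <<'E'
from h import *; from scipy.spatial.transform import Rotation as R
s=read_state(); q=s['joint_positions']; print(q.round(1))
e=lambda ax,d:R.from_euler(ax,d,degrees=True)
M=e('z',q[0])*e('y',q[1]+q[2])*e('z',q[3])*e('y',q[4])*e('z',q[5]+90)
N=R.from_euler('xyz',s['tcp_rot'],degrees=True)
print("err deg",np.degrees((M.inv()*N).magnitude()))
for az in(-10,10,20,30,40,50,60,75):
  for a in(105,120):
    T=e('z',az)*e('y',-60)*R.from_euler('x',180,degrees=True)
    W=(e('z',q[0])*e('y',a)).inv()*T
    x=W.as_euler('ZYZ',degrees=True); print(az,a,x.round(0)-[0,0,90])
E
```

```text
t: 4.32
tcp_pos: [0.5131, -0.2134, 0.1753]
tcp_rot: [180.0, 29.6, -9.6]
wrist_force: [-0.1, -1.3, -2.7]
opening: 0.584
grasp_force: 45.0
[-29.   32.3  72.8  -9.7 102.9  70.8]
err deg 4.233798432276223e-14
-10 105 [46. 23. 36.]
-10 120 [85. 16. -5.]
10 105 [60. 39. 14.]
10 120 [ 80.  34. -10.]
20 105 [63. 47.  7.]
20 120 [ 77.  42. -13.]
30 105 [64. 56.  2.]
30 120 [ 74.  51. -16.]
40 105 [64. 65. -3.]
40 120 [ 71.  59. -19.]
50 105 [63. 73. -8.]
50 120 [ 68.  67. -22.]
60 105 [ 61.  82. -13.]
60 120 [ 64.  75. -26.]
75 105 [ 57.  94. -20.]
75 120 [ 57.  86. -33.]
```

```bash
python3 -m inch '[[[0,0,0.1033],[0.012,0,0],255],[[0,0,0.1033],[0.012,0,0],255],[[0,0,0.1033],[0.012,0,0],255],[[0,0,0.1033],[0.012,0,0],255],[[0,0,0.1033],[0.012,0,0],255],[[0.0358,-0.0984,0],[0,0,0],255],[[0.0358,-0.0984,0],[0,0,0],255],[[0.0358,-0.0984,0],[0,0,0],255],[[0.0358,-0.0984,0],[0,0,0],255],[[0.0358,-0.0984,0],[0,0,0],255],[[0,0,0],[0,0,0],255]]'
python3 -c "
from h import *; s=read_state(); print(s['joint_positions'].round(1))"
```

```text
t: 5.23
tcp_pos: [0.5677, -0.2124, 0.1689]
tcp_rot: [-179.7, -0.1, 19.9]
wrist_force: [-1.0, -0.1, -3.7]
opening: 0.586
grasp_force: 45.0
[-31.8  16.7  89.7   0.2  73.7  38.2]
```

```bash
python3 -m inch '[[[0.0298,-0.082,0],[0,0,0],255],[[0.0298,-0.082,0],[0,0,0],255],[[0.0298,-0.082,0],[0,0,0],255],[[0.0298,-0.082,0],[0,0,0],255],[[0.0298,-0.082,0],[0,0,0],255],[[0.0298,-0.082,0],[0,0,0],255],[[0.0298,-0.082,0],[0,0,0],255],[[0.0298,-0.082,0],[0,0,0],255],[[0.0298,-0.082,0],[0,0,0],255],[[0.0298,-0.082,0],[0,0,0],255],[[0.0298,-0.082,0],[0,0,0],255],[[0.0298,-0.082,0],[0,0,0],255]]'
python3 -m inch '[[[0,0,0],[0,0,0],255],[[0,0,0],[0,0,0],255]]'
python3 - <<'E'
from h import *; s=read_state(); print(s['joint_positions'].round(1))
a=[grab_frame(n) for n in("top","side")]
C=[]
for n,i in zip(("top","side"),a):
    u,v=map(int,proj(K(n),s["tcp_pos"])); print(n,u,v); cv2.imwrite(f"pics/{n}1.png",i)
    u=min(max(u,80),560);v=min(max(v,60),340)
    C.append(cv2.resize(i[v-60:v+60,u-80:u+80],(400,300)))
cv2.imwrite("pics/c1.png",np.hstack(C))
E
```

```text
t: 6.23
tcp_pos: [0.571, -0.2119, 0.1701]
tcp_rot: [-179.9, -60.2, 20.1]
wrist_force: [-0.2, 0.2, -4.7]
opening: 0.585
grasp_force: 45.0
t: 6.4
tcp_pos: [0.5704, -0.2118, 0.1683]
tcp_rot: [-179.3, -59.8, 19.6]
wrist_force: [0.4, -0.1, -3.1]
opening: 0.586
grasp_force: 45.0
[-62.2  11.5 120.1  70.6  65.3 -34.9]
top 396 205
side 350 138
```

View pics/c1.png

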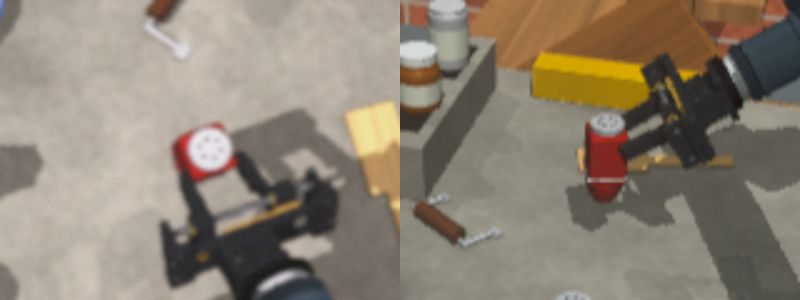

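The shaker now hangs upright in the tongs, cap up in both views, with clear concrete below. I lower it, then feel for contact.

```bash
python3 -m inch '[[[0,0,0],[0,0,-0.015],255],[[0,0,0],[0,0,-0.015],255],[[0,0,0],[0,0,-0.015],255],[[0,0,0],[0,0,-0.015],255],[[0,0,0],[0,0,-0.015],255],[[0,0,0],[0,0,-0.012],255],[[0,0,0],[0,0,0],255],[[0,0,0],[0,0,0],255]]'; python3 -m inch '[[[0,0,0],[0,0,-0.002],255],[[0,0,0],[0,0,-0.002],255],[[0,0,0],[0,0,0],255]]'; python3 -m inch '[[[0,0,0],[0,0,-0.002],255],[[0,0,0],[0,0,0],255]]'
```

```text
t: 7.17
tcp_pos: [0.5718, -0.2121, 0.084]
tcp_rot: [180.0, -60.0, 20.2]
wrist_force: [0.5, 0.3, -3.9]
opening: 0.583
grasp_force: 45.0
t: 7.42
tcp_pos: [0.5715, -0.2128, 0.0802]
tcp_rot: [179.8, -60.0, 20.3]
wrist_force: [0.1, -0.6, -3.6]
opening: 0.584
grasp_force: 45.0
t: 7.58
tcp_pos: [0.5712, -0.2126, 0.0777]
tcp_rot: [179.9, -60.0, 20.1]
wrist_force: [0.6, 0.5, -3.8]
opening: 0.586
grasp_force: 45.0
```

```bash
python3 -m inch '[[[0,0,0],[0,0,-0.0015],255],[[0,0,0],[0,0,0],255]]'
```

```text
t: 7.75
tcp_pos: [0.5711, -0.2125, 0.076]
tcp_rot: [-180.0, -60.0, 20.1]
wrist_force: [-1.0, -0.3, -3.2]
opening: 0.583
grasp_force: 45.0
```

```bash
for i in 1 2; do python3 -m inch '[[[0,0,0],[0,0,-0.0015],255],[[0,0,0],[0,0,0],255]]' | grep -E 'tcp_pos|force'; done
```

```text
tcp_pos: [0.5711, -0.2124, 0.0743]
wrist_force: [-0.3, -0.0, -3.3]
grasp_force: 45.0
tcp_pos: [0.5713, -0.2126, 0.0732]
wrist_force: [0.1, 0.1, -1.1]
grasp_force: 45.0
```

```bash
python3 -m inch '[[[0,0,0],[0,0,-0.001],255],[[0,0,0],[0,0,0],255]]'
```

```text
t: 8.25
tcp_pos: [0.5716, -0.2126, 0.0733]
tcp_rot: [179.9, -60.2, 20.2]
wrist_force: [-3.3, -0.1, 5.8]
opening: 0.588
grasp_force: 45.0
```

```bash
python3 -m inch '[[[0,0,0],[0,0,0],255],[[0,0,0],[0,0,0],255],[[0,0,0],[0,0,0],255]]' 5; python3 -m inch '[[[0,0,0],[0,0,0],90],[[0,0,0],[0,0,0],70],[[0,0,0],[0,0,0],40],[[0,0,0],[0,0,0],0],[[0,0,0],[0,0,0],0],[[0,0,0],[0,0,0],0],[[0,0,0],[0,0,0],0]]'
python3 - <<'E'
from h import *
C=[]
for n in("top","side"):
    i=grab_frame(n); cv2.imwrite(f"pics/{n}2.png",i)
    u,v=map(int,proj(K(n),[.58,-.21,.06])); C.append(cv2.resize(i[v-45:v+45,u-60:u+60],(400,300)))
cv2.imwrite("pics/c2.png",np.hstack(C))
E
```

```text
t: 8.5
tcp_pos: [0.5717, -0.2128, 0.0732]
tcp_rot: [179.9, -60.1, 20.2]
wrist_force: [-1.9, -0.6, 4.9]
opening: 0.589
grasp_force: 5.0
t: 9.08
tcp_pos: [0.5711, -0.2125, 0.072]
tcp_rot: [-180.0, -60.0, 20.1]
wrist_force: [-0.4, 0.5, 0.2]
opening: 1.0
grasp_force: 0.0
```

View pics/c2.png

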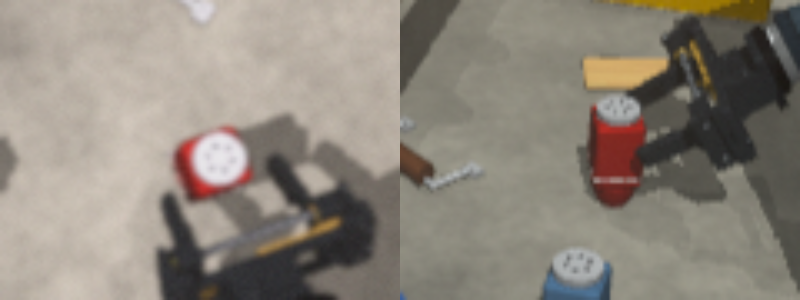

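The shaker stands free and upright, with the open fingers either side of it. I retreat along the tool axis.

```bash
python3 -m inch '[[[0,0,0],[-0.0049,-0.0018,0.003],0],[[0,0,0],[-0.0098,-0.0036,0.006],0],[[0,0,0],[-0.0098,-0.0036,0.006],0],[[0,0,0],[-0.0098,-0.0036,0.006],0],[[0,0,0],[-0.0098,-0.0036,0.006],0],[[0,0,0],[-0.0098,-0.0036,0.006],0],[[0,0,0],[-0.0098,-0.0036,0.006],0],[[0,0,0],[-0.0098,-0.0036,0.006],0],[[0,0,0],[0,0,0.02],0],[[0,0,0],[0,0,0.03],0],[[0,0,0],[0,0,0.03],0],[[0,0,0],[0,0,0.03],0]]'
python3 - <<'E'
from h import *; s=read_state(); print(s['joint_positions'].round(1))
kt,ks=K("top"),K("side"); P=[]
for n,k in(("top",kt),("side",ks)):
    i=grab_frame(n); cv2.imwrite(f"pics/{n}3.png",i); u,v=map(int,proj(k,[.58,-.21,.115]))
    c=i[v-22:v+22,u-22:u+22]; h=cv2.cvtColor(c,cv2.COLOR_BGR2HSV)
    m=((h[...,1]<40)&(h[...,2]>185)).astype(np.uint8); m=cv2.morphologyEx(m,cv2.MORPH_CLOSE,np.ones((5,5)))
    q=max(cv2.findContours(m,0,2)[0],key=cv2.contourArea); e=cv2.minAreaRect(q); M=cv2.moments(q)
    p=(M["m10"]/M["m00"]+u-22,M["m01"]/M["m00"]+v-22); P.append(p); print(n,p,e,np.round(onz(k,*p,.115),4))
print(tri(kt,P[0],ks,P[1]))
C=[cv2.resize(cv2.imread(f"pics/{n}3.png")[int(p[1])-30:int(p[1])+30,int(p[0])-40:int(p[0])+40],(400,300)) for n,p in zip(("top","side"),P)]
cv2.imwrite("pics/c3.png",np.hstack(C))
E
```

```text
t: 10.18
tcp_pos: [0.497, -0.2393, 0.2282]
tcp_rot: [-179.9, -60.0, 20.0]
wrist_force: [-0.8, -1.1, -0.5]
opening: 1.001
grasp_force: 0.0
[-73.5   0.9 122.6  62.6  76.6 -31.1]
top (387.01604530438885, 196.50542708824918) ((21.5, 21.5), (43.0, 43.0), 90.0) [ 0.604  -0.1964  0.115 ]Traceback (most recent call last):
  File "<stdin>", line 7, in <module>
ValueError: max() iterable argument is empty
```

Run:
```python
from h import *
C=[]
for n in("top","side"):
    i=grab_frame(n); cv2.imwrite(f"pics/{n}3.png",i)
    u,v=map(int,proj(K(n),[.58,-.21,.115])); print(n,u-40,v-30); C.append(cv2.resize(i[v-30:v+30,u-40:u+40],(400,300),interpolation=cv2.INTER_CUBIC))
cv2.imwrite("pics/c3.png",np.hstack(C))
```

```text
top 351 174
side 306 121
```

View pics/c3.png

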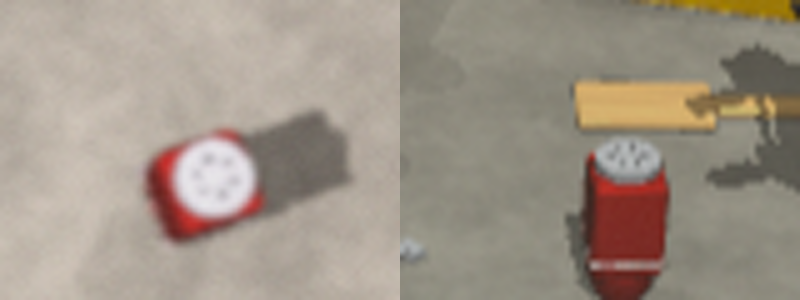

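Standing upright on its foot: cap centre at top (393.8,209.6) and side (351.8,152.6).

```bash
python3 -c "
from h import *
kt,ks=K('top'),K('side');a,b=(393.8,209.6),(351.8,152.6)
print(tri(kt,a,ks,b),onz(kt,*a,.115),onz(ks,*b,.115))"
python3 -m inch '[[[-0.0298,0.082,0],[0.006,0.002,0.002],0],[[-0.0298,0.082,0],[0.006,0.002,0.002],0],[[-0.0298,0.082,0],[0.006,0.002,0.002],0],[[-0.0298,0.082,0],[0.006,0.002,0.002],0],[[-0.0298,0.082,0],[0.006,0.002,0.002],0],[[-0.0298,0.082,0],[0.006,0.002,0.002],0],[[-0.0298,0.082,0],[0.006,0.002,0.002],0],[[-0.0298,0.082,0],[0.006,0.002,0.002],0],[[-0.0298,0.082,0],[0.006,0.002,0.002],0],[[-0.0298,0.082,0],[0.006,0.002,0.002],0],[[-0.0298,0.082,0],[0.006,0.002,0.002],0],[[-0.0298,0.082,0],[0.006,0.002,0.002],0]]'
python3 -m inch '[[[0,0,0],[0,0,0],0],[[0,0,0],[0,0,0],0]]'; python3 look.py w2
```

```text
(array([ 0.56530507, -0.21597772,  0.11070338]), np.float64(0.002486280540998528)) [ 0.56592718 -0.21507846  0.115     ] [ 0.56282314 -0.20891718  0.115     ]
t: 11.38
tcp_pos: [0.5693, -0.2152, 0.2493]
tcp_rot: [-179.8, 0.4, 20.1]
wrist_force: [0.3, -0.9, -0.6]
opening: 0.997
grasp_force: 0.0
t: 11.55
tcp_pos: [0.5697, -0.2143, 0.2481]
tcp_rot: [-179.7, 0.1, 20.2]
wrist_force: [-0.3, -0.0, -0.1]
opening: 1.0
grasp_force: 0.0
11.55 [ 0.5697 -0.2143  0.2481] [-1.7968e+02  8.0000e-02  2.0210e+01] [-31.8  13.3  84.6   0.1  82.4  37.9]
```

View pics/w2.png

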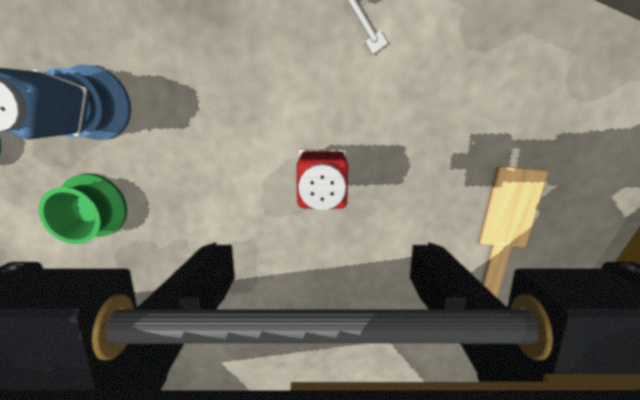

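The wrist view shows the cap as a circle centred at (322.5,186.5), with the barrel edges square to the fingers.

Run:
```python
from h import *; import pickle
k=pickle.load(open("pics/w2.k","rb")); kt=K("top")
im=cv2.imread("pics/w2.png"); h=cv2.cvtColor(im,cv2.COLOR_BGR2HSV)
m=np.zeros(im.shape[:2],np.uint8); m[150:225,285:360]=((h[...,1]<60)&(h[...,2]>200))[150:225,285:360]
m=cv2.morphologyEx(m,cv2.MORPH_CLOSE,np.ones((7,7)))
c=max(cv2.findContours(m,0,2)[0],key=cv2.contourArea); (u,v),r=cv2.minEnclosingCircle(c); print(u,v,r)
p=onz(k,u,v,.115); o,_=ray(k,u,v); print(p,"radius",r/k[0]*(o[2]-.115)); print(tri(k,(u,v),kt,(393.8,209.6)))
```

```text
321.3869934082031 186.82391357421875 22.773290634155273
[ 0.56753495 -0.21320732  0.115     ] radius 0.021311436129877022
(array([ 0.5665716 , -0.21448358,  0.11241675]), np.float64(0.0022076241444442613))
```

```bash
python3 -m inch '[[[0,0,0],[-0.0025,0.0005,-0.01],0],[[0,0,0],[0,0,-0.018],0],[[0,0,0],[0,0,-0.018],0],[[0,0,0],[0,0,-0.018],0],[[0,0,0],[0,0,-0.018],0],[[0,0,0],[0,0,-0.018],0],[[0,0,0],[0,0,-0.018],0],[[0,0,0],[0,0,-0.018],0],[[0,0,0],[0,0,-0.018],0],[[0,0,0],[0,0,-0.01],0],[[0,0,0],[0,0,-0.005],0],[[0,0,0],[0,0,0],0]]'
python3 -m inch '[[[0,0,0],[0,0,0],90],[[0,0,0],[0,0,0],90],[[0,0,0],[0,0,0],90],[[0,0,0],[0,0,0],255],[[0,0,0],[0,0,0],255],[[0,0,0],[0,0,0],255],[[0,0,0],[0,0,0],255],[[0,0,0],[0,0,0],255],[[0,0,0],[0,0,0],255]]' 30
```

```text
t: 12.6
tcp_pos: [0.5656, -0.215, 0.0808]
tcp_rot: [-179.8, 0.0, 20.0]
wrist_force: [-0.4, 0.2, 0.7]
opening: 1.003
grasp_force: 0.0
t: 13.35
tcp_pos: [0.5673, -0.215, 0.0823]
tcp_rot: [-179.9, -0.0, 20.0]
wrist_force: [0.6, 0.1, 2.1]
opening: 0.506
grasp_force: 30.0
```

The opening of 44.5 mm is less than the 52 mm barrel, so something is off. I take a look.

Run:
```python
from h import *
s=read_state(); print(s["opening"],s["grasp_force"],s["wrist_force"].round(1),s["wrist_torque"].round(2),s["tcp_pos"].round(4))
C=[]
for n in("top","side"):
    i=grab_frame(n); cv2.imwrite(f"pics/{n}4.png",i)
    u,v=map(int,proj(K(n),[.567,-.214,.08])); print(n,u-40,v-30); C.append(cv2.resize(i[v-30:v+30,u-40:u+40],(400,300),interpolation=cv2.INTER_CUBIC))
i=grab_frame("wrist"); cv2.imwrite("pics/w4.png",i)
cv2.imwrite("pics/c4.png",np.vstack([np.hstack(C),np.hstack([cv2.resize(i[100:400],(640,300)),np.zeros((300,160,3),np.uint8)])]))
```

```text
0.506074605668233 30.00150203704834 [0.6 0.1 2.1] [ 0.12  0.06 -0.03] [ 0.5673 -0.215   0.0823]
top 351 180
side 310 130
```

View pics/c4.png

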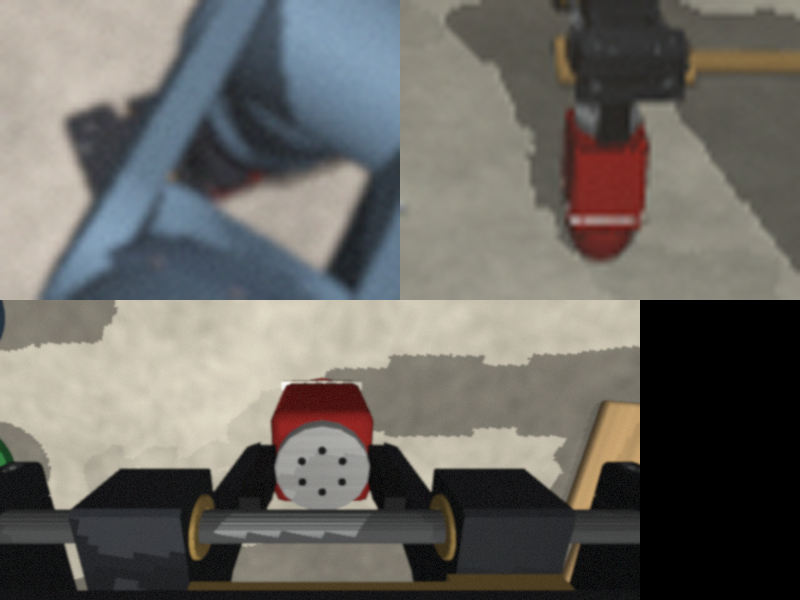

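Run:
```python
from h import *
k=K("wrist"); s=read_state(); ks=K("side")
p=onz(k,321,268,.115); print("cap",p,"radius",47/k[0]*np.linalg.norm(p-ray(k,0,0)[0]))
for u,v in((282,284),(361,284)): print("band",onz(k,u,v-200,.042))
for u,v in((273,410),(371,410)): print("barrel top far corners",onz(k,u,v-200,.105))
from scipy.spatial.transform import Rotation as R
T=R.from_euler('xyz',s['tcp_rot'],degrees=True).as_matrix()
for z in(0.011,-.008,-.03): 
  for y in(-.022,.022): print(z,y,"side px",np.round(proj(ks,s['tcp_pos']+T@[0,y,z]),1),"wrist px",np.round(proj(k,s['tcp_pos']+T@[0,y,z]),1))
print(np.round(T.T@(p-s['tcp_pos']),4))
print("side cap/foot/barreltop proj",np.round([proj(ks,[.567,-.214,z]) for z in(.115,.105,0)],1))
```

```text
cap [ 0.56832737 -0.21388427  0.115     ] radius 0.022814258606084742
band [ 0.64093094 -0.1616815   0.042     ]
band [ 0.65746915 -0.20718736  0.042     ]
barrel top far corners [ 0.58456725 -0.18331747  0.105     ]
barrel top far corners [ 0.60075038 -0.22767998  0.105     ]
0.011 -0.022 side px [351.1 165.9] wrist px [286.1 234.8]
0.011 0.022 side px [349.3 159. ] wrist px [358.8 234.7]
-0.008 -0.022 side px [351.4 161.2] wrist px [282.5 248.3]
-0.008 0.022 side px [349.6 154.3] wrist px [362.6 248.2]
-0.03 -0.022 side px [351.8 155.6] wrist px [277.1 267.8]
-0.03 0.022 side px [349.9 148.8] wrist px [367.9 267.8]
[ 0.0013 -0.0007 -0.0327]
side cap/foot/barreltop proj [[350.9 151.7]
 [350.7 154.2]
 [349.2 179.5]]
```

Run:
```python
from h import *; import pickle
from scipy.spatial.transform import Rotation as R
k=pickle.load(open("pics/w2.k","rb")); t=np.array([.5697,-.2143,.2481]); T=R.from_euler('xyz',[-179.68,.08,20.21],degrees=True).as_matrix()
for z in(.011,-.008,-.02,-.03,-.04):
    print(z,[np.round(proj(k,t+T@[x,y,z]),0) for x in(.009,0,-.009) for y in(-.044,.044)])
o=-k[3].T@k[4]; print("cam in tool",T.T@(o-t), "axes",(k[3]@T).round(2).tolist())
```

```text
0.011 [array([249., 221.]), array([396., 221.]), array([250., 235.]), array([395., 235.]), array([251., 248.]), array([394., 248.])]
-0.008 [array([241., 233.]), array([404., 233.]), array([243., 248.]), array([403., 248.]), array([244., 263.]), array([402., 263.])]
-0.02 [array([236., 242.]), array([410., 242.]), array([237., 258.]), array([408., 258.]), array([238., 274.]), array([407., 274.])]
-0.03 [array([230., 251.]), array([415., 251.]), array([232., 268.]), array([413., 268.]), array([233., 284.]), array([412., 284.])]
-0.04 [array([224., 261.]), array([421., 261.]), array([226., 279.]), array([419., 279.]), array([228., 296.]), array([418., 296.])]
cam in tool [ 7.68880675e-02 -8.58064601e-05 -1.71342475e-01] axes [[-0.0, 1.0, 0.0], [-0.96, -0.0, -0.29], [-0.29, -0.0, 0.96]]
```

The wrist and side views agree: the real fingertips stand about 25 mm behind the reported TCP, so the pads are holding only the cap, and the shaker still stands upright. I release, go lower in small steps while watching the force, and regrip on the barrel.

```bash
python3 -m inch '[[[0,0,0],[0,0,0],255],[[0,0,0],[0,0,0],100],[[0,0,0],[0,0,0],60],[[0,0,0],[0,0,0],0],[[0,0,0],[0,0,0],0],[[0,0,0],[0,0,0],0],[[0,0,0],[0,0,0],0]]' 5; python3 -m inch '[[[0,0,0],[0,0,-0.004],0],[[0,0,0],[0,0,-0.003],0],[[0,0,0],[0,0,0],0]]'
```

```text
t: 14.08
tcp_pos: [0.5671, -0.215, 0.082]
tcp_rot: [-179.9, -0.0, 20.0]
wrist_force: [-0.3, -0.3, 0.7]
opening: 0.949
grasp_force: 0.0
t: 14.33
tcp_pos: [0.5666, -0.2147, 0.0741]
tcp_rot: [-179.8, 0.0, 20.0]
wrist_force: [-0.2, 0.1, -0.2]
opening: 1.002
grasp_force: 0.0
```

```bash
python3 -m inch '[[[0,0,0],[0,0,-0.0015],0],[[0,0,0],[0,0,-0.0015],0],[[0,0,0],[0,0,0],0]]'
python3 - <<'E'
from h import *
k=K("wrist"); i=grab_frame("wrist"); cv2.imwrite("pics/w5.png",i)
s=read_state(); print(s["tcp_pos"].round(4),s["wrist_force"].round(1))
h=cv2.cvtColor(i,cv2.COLOR_BGR2HSV); m=np.zeros(i.shape[:2],np.uint8); m[180:340,250:395]=((h[...,1]<60)&(h[...,2]>110))[180:340,250:395]
m=cv2.morphologyEx(m,cv2.MORPH_OPEN,np.ones((9,9)));n,l,st,ce=cv2.connectedComponentsWithStats(m)
print(st[1:].tolist(),ce[1:].round(1).tolist())
print("cap expected",proj(k,[.567,-.214,.115]))
E
```

```text
t: 14.58
tcp_pos: [0.567, -0.2149, 0.0717]
tcp_rot: [-179.9, -0.0, 20.0]
wrist_force: [-0.7, -1.1, -0.6]
opening: 0.998
grasp_force: 0.0
[ 0.567  -0.2149  0.0719] [-0.6  0.8  0.3]
[[250, 180, 38, 130, 2865], [357, 180, 38, 48, 1223], [272, 235, 99, 74, 5837], [372, 235, 23, 75, 1585]] [[261.4, 237.7], [378.8, 199.6], [321.1, 274.1], [383.8, 273.4]]
cap expected (np.float64(320.51280517255583), np.float64(281.67802031495717))
```

```bash
python3 -m inch '[[[0,0,0],[0,0,-0.0015],0],[[0,0,0],[0,0,0],0]]'; python3 -m inch '[[[0,0,0],[0,0,-0.0015],0],[[0,0,0],[0,0,0],0]]'; python3 -m inch '[[[0,0,0],[0,0,-0.0015],0],[[0,0,0],[0,0,0],0]]'
```

```text
t: 14.8
tcp_pos: [0.5671, -0.2149, 0.0704]
tcp_rot: [-179.9, -0.0, 20.0]
wrist_force: [-0.6, -0.3, 0.4]
opening: 1.002
grasp_force: 0.0
t: 14.97
tcp_pos: [0.567, -0.2149, 0.0689]
tcp_rot: [-179.9, -0.0, 20.0]
wrist_force: [-0.2, 0.6, -0.0]
opening: 0.998
grasp_force: 0.0
t: 15.13
tcp_pos: [0.567, -0.2149, 0.0674]
tcp_rot: [-179.9, -0.0, 20.0]
wrist_force: [0.2, -0.3, -1.4]
opening: 1.0
grasp_force: 0.0
```

```bash
python3 -m inch '[[[0,0,0],[0,0,0],80],[[0,0,0],[0,0,0],80],[[0,0,0],[0,0,0],255],[[0,0,0],[0,0,0],255],[[0,0,0],[0,0,0],255],[[0,0,0],[0,0,0],255],[[0,0,0],[0,0,0],255]]' 20; python3 -m inch '[[[0,0,0],[0,0,0],255],[[0,0,0],[0,0,0],255]]' 50
```

```text
t: 15.72
tcp_pos: [0.5672, -0.215, 0.0677]
tcp_rot: [-179.9, -0.0, 20.0]
wrist_force: [-0.4, 0.3, 0.6]
opening: 0.587
grasp_force: 20.0
t: 15.88
tcp_pos: [0.5672, -0.215, 0.0676]
tcp_rot: [-179.9, -0.0, 20.0]
wrist_force: [-0.1, -0.6, 0.7]
opening: 0.583
grasp_force: 50.0
```

```bash
python3 -m inch '[[[0,0,0],[0,0,0.005],255],[[0,0,0],[0,0,0.015],255],[[0,0,0],[0,0,0.028],255],[[0,0,0],[0,0,0.028],255],[[0,0,0],[0,0,0.028],255],[[0,0,0],[0,0,0.028],255],[[0,0,0],[0,0,0.028],255],[[0,0,0],[0,0,0.02],255],[[0,0,0],[0,0,0.01],255],[[0,0,0],[0,0,0],255],[[0,0,0],[0,0,0],255]]'; python3 -c "
from h import *; s=read_state(); print(s['joint_positions'].round(1))"
```

```text
t: 16.8
tcp_pos: [0.5668, -0.2148, 0.2568]
tcp_rot: [-179.9, 0.0, 20.0]
wrist_force: [-0.6, 0.3, -3.7]
opening: 0.585
grasp_force: 50.0
[-32.   12.5  84.5   0.1  83.1  37.9]
```

```bash
python3 -m inch '[[[0,0,0],[0,0.015,0],255],[[0,0,0],[-0.0005,0.03,0],255],[[0,0,0],[-0.0005,0.03,0],255],[[0,0,0],[-0.0005,0.03,0],255],[[0,0,0],[-0.0005,0.03,0],255],[[0,0,0],[-0.0005,0.03,0],255],[[0,0,0],[-0.0005,0.03,0],255],[[0,0,0],[-0.0005,0.03,0],255],[[0,0,0],[-0.0005,0.03,0],255]]'
python3 -m inch '[[[0,0,0],[-0.0005,0.03,0],255],[[0,0,0],[-0.0005,0.03,0],255],[[0,0,0],[-0.0005,0.03,0],255],[[0,0,0],[-0.0005,0.03,0],255],[[0,0,0],[-0.0005,0.03,0],255],[[0,0,0],[-0.0005,0.03,0],255],[[0,0,0],[0,0.03,0],255],[[0,0,0],[0,0.03,0],255],[[0,0,0],[0,0.025,0],255],[[0,0,0],[0,0.013,0],255],[[0,0,0],[0,0,0],255],[[0,0,0],[0,0,0],255]]'
python3 look.py w6
python3 - <<'E'
from h import *
kt,ks=K("top"),K("side")
C=[]
for n,k in(("top",kt),("side",ks)):
    i=grab_frame(n); cv2.imwrite(f"pics/{n}6.png",i); u,v=map(int,proj(k,[.56,.318,.1])); print(n,u-48,v-36)
    C.append(cv2.resize(i[v-36:v+36,u-48:u+48],(400,300),interpolation=cv2.INTER_CUBIC))
w=cv2.imread("pics/w6.png")[0:300]
cv2.imwrite("pics/c6.png",np.vstack([np.hstack(C),np.hstack([w,np.zeros((300,160,3),np.uint8)])]))
E
```

```text
t: 17.55
tcp_pos: [0.5614, 0.0423, 0.2551]
tcp_rot: [-179.8, 0.2, 20.0]
wrist_force: [0.3, 0.5, -4.1]
opening: 0.582
grasp_force: 50.0
t: 18.55
tcp_pos: [0.5591, 0.318, 0.2558]
tcp_rot: [-179.9, 0.2, 20.1]
wrist_force: [-0.7, -0.3, -3.5]
opening: 0.581
grasp_force: 50.0
18.55 [0.5591 0.318  0.2558] [-1.7993e+02  1.6000e-01  2.0120e+01] [19.  17.3 78.7  0.1 84.1 88.9]
top 160 175
side 261 228
```

View pics/c6.png

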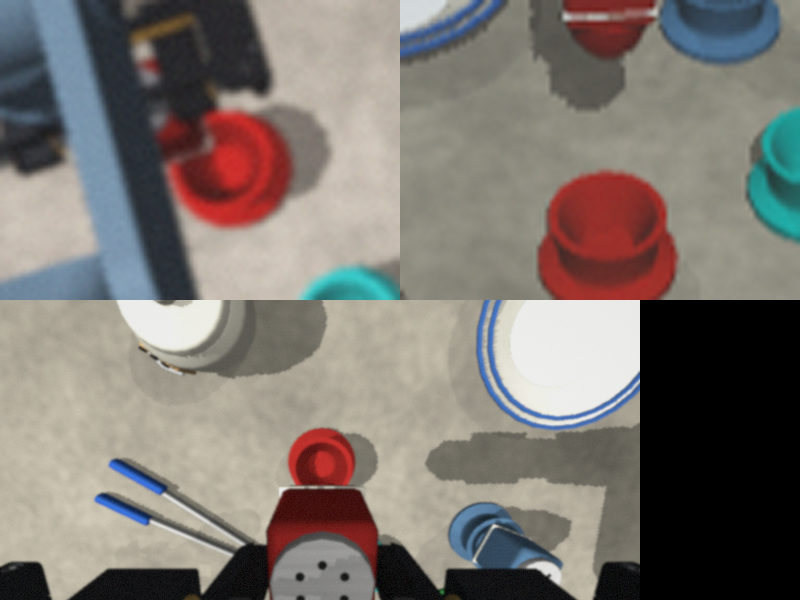

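The shaker hangs upright over the stand area. The wrist view shows the dish floor centre at about (322,163); the side view has the foot at about (311,242) and the stand rim centre at about (310.5,281).

Run:
```python
from h import *; import pickle
k=pickle.load(open("pics/w6.k","rb")); ks=K("side")
im=cv2.imread("pics/w6.png"); h=cv2.cvtColor(im,cv2.COLOR_BGR2HSV)
m=(((h[...,0]<6)|(h[...,0]>172))&(h[...,1]>150)).astype(np.uint8); m[186:]=0
c=max(cv2.findContours(m,0,2)[0],key=cv2.contourArea); print(cv2.boundingRect(c))
x0,y0,w,hh=cv2.boundingRect(c)
b=m*0; b[y0+10:186,x0+8:x0+w-8]=(im[...,2]>200)[y0+10:186,x0+8:x0+w-8]; n,l,st,ce=cv2.connectedComponentsWithStats(b); print(st[1:].tolist(),ce[1:].round(1).tolist())
print("floor",onz(k,322,163.5,.018))
for p in([.56,.318,.046],[.563,.321,.046],[.557,.315,.046]):  # rim top edge / sides prediction
    a=np.linspace(0,6.28,60); r=np.array([proj(k,[p[0]+.037*np.cos(t),p[1]+.037*np.sin(t),.046]) for t in a]); print(p[:2],"rim bbox",r.min(0).round(1),r.max(0).round(1),"floor",np.round(proj(k,[p[0],p[1],.018]),1))
print("side foot pred",proj(ks,[.5597,.319,.189]))
```

```text
(289, 129, 66, 56)
[] []
floor [0.5601815  0.31923927 0.018     ]
[0.56, 0.318] rim bbox [291.7 136.8] [354.  198.2] floor [322.9 164. ]
[0.563, 0.321] rim bbox [290.1 133.4] [352.6 195.1] floor [321.5 161. ]
[0.557, 0.315] rim bbox [293.3 140.1] [355.4 201.2] floor [324.3 167. ]
side foot pred (np.float64(309.74086866261945), np.float64(238.05563398735603))
```

The stand measures (0.560,0.3185) from the wrist, matching the earlier views. I lower the shaker: home is at TCP z of about 0.0856.

```bash
python3 -m inch '[[[0,0,0],[0.0007,0.0005,-0.015],255],[[0,0,0],[0,0,-0.025],255],[[0,0,0],[0,0,-0.025],255],[[0,0,0],[0,0,-0.025],255],[[0,0,0],[0,0,-0.02],255],[[0,0,0],[0,0,-0.01],255],[[0,0,0],[0,0,-0.01],255],[[0,0,0],[0,0,0],255],[[0,0,0],[0,0,0],255]]'; python3 -m inch '[[[0,0,0],[0,0,-0.005],255],[[0,0,0],[0,0,-0.005],255],[[0,0,0],[0,0,-0.005],255],[[0,0,0],[0,0,0],255],[[0,0,0],[0,0,0],255]]'
```

```text
t: 19.45
tcp_pos: [0.5614, 0.3182, 0.1282]
tcp_rot: [-179.9, -0.1, 20.0]
wrist_force: [-0.1, -0.4, -2.9]
opening: 0.585
grasp_force: 50.0
t: 19.87
tcp_pos: [0.5606, 0.3185, 0.1123]
tcp_rot: [-179.9, 0.0, 20.0]
wrist_force: [-0.7, 0.5, -3.1]
opening: 0.585
grasp_force: 50.0
```

```bash
python3 -m inch '[[[0,0,0],[0,0,-0.004],255],[[0,0,0],[0,0,-0.004],255],[[0,0,0],[0,0,-0.004],255],[[0,0,0],[0,0,0],255]]'; python3 -m inch '[[[0,0,0],[0,0,-0.003],255],[[0,0,0],[0,0,-0.003],255],[[0,0,0],[0,0,0],255]]'; python3 -m inch '[[[0,0,0],[0,0,-0.003],255],[[0,0,0],[0,0,-0.002],255],[[0,0,0],[0,0,0],255]]'
```

```text
t: 20.2
tcp_pos: [0.5601, 0.3183, 0.0993]
tcp_rot: [-179.9, 0.1, 20.0]
wrist_force: [0.0, -0.0, -3.6]
opening: 0.582
grasp_force: 50.0
t: 20.45
tcp_pos: [0.5604, 0.3184, 0.0938]
tcp_rot: [-179.9, 0.0, 20.0]
wrist_force: [1.6, 0.2, -3.7]
opening: 0.58
grasp_force: 50.0
t: 20.7
tcp_pos: [0.5605, 0.3184, 0.089]
tcp_rot: [-179.9, 0.0, 20.0]
wrist_force: [0.7, -0.7, -4.0]
opening: 0.584
grasp_force: 50.0
```

```bash
python3 -m inch '[[[0,0,0],[0,0,-0.0015],255],[[0,0,0],[0,0,0],255]]'; python3 -m inch '[[[0,0,0],[0,0,-0.0012],255],[[0,0,0],[0,0,0],255]]'
```

```text
t: 20.87
tcp_pos: [0.5608, 0.3185, 0.0879]
tcp_rot: [-179.9, -0.0, 20.0]
wrist_force: [0.0, -0.5, -3.8]
opening: 0.586
grasp_force: 50.0
t: 21.03
tcp_pos: [0.5608, 0.3185, 0.0868]
tcp_rot: [-179.9, -0.0, 20.0]
wrist_force: [0.5, -0.8, -3.6]
opening: 0.581
grasp_force: 50.0
```

```bash
python3 -m inch '[[[0,0,0],[0,0,-0.001],255],[[0,0,0],[0,0,0],255]]'
```

```text
t: 21.2
tcp_pos: [0.5608, 0.3185, 0.0857]
tcp_rot: [-179.9, -0.0, 20.0]
wrist_force: [-0.0, -0.2, -3.3]
opening: 0.584
grasp_force: 50.0
```

```bash
python3 -m inch '[[[0,0,0],[0,0,-0.001],255],[[0,0,0],[0,0,0],255]]'
```

```text
t: 21.37
tcp_pos: [0.5612, 0.3187, 0.0856]
tcp_rot: [-179.9, -0.1, 20.0]
wrist_force: [-1.3, -0.7, 0.8]
opening: 0.584
grasp_force: 50.0
```

Contact came exactly at the predicted home height (0.0856). I release gently and rise.

```bash
python3 -m inch '[[[0,0,0],[0,0,-0.0005],255],[[0,0,0],[0,0,0],255],[[0,0,0],[0,0,0],255]]' 5; python3 -m inch '[[[0,0,0],[0,0,0],90],[[0,0,0],[0,0,0],70],[[0,0,0],[0,0,0],40],[[0,0,0],[0,0,0],0],[[0,0,0],[0,0,0],0],[[0,0,0],[0,0,0],0],[[0,0,0],[0,0,0],0]]'; python3 -m inch '[[[0,0,0],[0,0,0.005],0],[[0,0,0],[0,0,0.015],0],[[0,0,0],[0,0,0.03],0],[[0,0,0],[0,0,0.03],0],[[0,0,0],[0,0,0.03],0],[[0,0,0],[0,0,0.03],0],[[0,0,0],[0,0,0.02],0],[[0,0,0],[0,0,0],0],[[0,0,0],[0,0,0],0]]'
python3 look.py w7
python3 - <<'E'
from h import *; import pickle
k=pickle.load(open("pics/w7.k","rb")); ks=K("side")
im=cv2.imread("pics/w7.png"); sd=grab_frame("side"); cv2.imwrite("pics/side7.png",sd)
P=[]
for i,kk,w in((im,k,45),(sd,ks,16)):
    u,v=map(int,proj(kk,[.56,.3185,.133])); h=cv2.cvtColor(i,cv2.COLOR_BGR2HSV); m=np.zeros(i.shape[:2],np.uint8)
    s=np.s_[v-w:v+w,u-w:u+w]; m[s]=((h[...,1]<70)&(h[...,2]>130))[s]; m=cv2.morphologyEx(m,cv2.MORPH_CLOSE,np.ones((5,5)))
    n,l,st,ce=cv2.connectedComponentsWithStats(m); print((u,v),st[1:].tolist(),ce[1:].round(1).tolist())
def red(i):
    h=cv2.cvtColor(i,cv2.COLOR_BGR2HSV); return (((h[...,0]<6)|(h[...,0]>172))&(h[...,1]>150)&(h[...,2]>50)).astype(np.uint8)
for c in cv2.findContours(red(sd),0,2)[0]:
    if cv2.contourArea(c)>150: print("side red",cv2.boundingRect(c))
print("pred cap/top-barrel/rim/base",[np.round(proj(ks,[.56,.3185,z]),1) for z in(.133,.123,.046,0)])
# blue shaker cap moved?
print("blue diff",cv2.absdiff(sd,cv2.imread("pics/side0.png"))[190:245,320:358].mean())
E
```

```text
t: 21.62
tcp_pos: [0.5616, 0.3189, 0.0856]
tcp_rot: [-179.9, -0.1, 20.0]
wrist_force: [-1.4, 0.4, 5.1]
opening: 0.586
grasp_force: 5.0
t: 22.2
tcp_pos: [0.5608, 0.3185, 0.0843]
tcp_rot: [-179.9, -0.0, 20.0]
wrist_force: [0.2, 0.4, -0.2]
opening: 1.001
grasp_force: 0.0
t: 22.95
tcp_pos: [0.5616, 0.3188, 0.2462]
tcp_rot: [-179.9, -0.2, 20.0]
wrist_force: [-0.2, -0.4, 0.2]
opening: 1.001
grasp_force: 0.0
22.95 [0.5616 0.3188 0.2462] [-179.9    -0.22   20.04] [19.  17.7 79.3  0.1 82.7 89. ]
(322, 192) [[277, 147, 90, 90, 5465], [298, 152, 6, 5, 18], [340, 152, 7, 4, 16]] [[317.7, 203.4], [299.7, 153.4], [343.8, 153.1]]
(309, 254) [[293, 238, 32, 32, 656]] [[309.9, 253.3]]
side red (295, 254, 32, 50)
pred cap/top-barrel/rim/base [array([309.8, 254.7]), array([309.8, 257.6]), array([309.9, 278.9]), array([310. , 290.8])]
blue diff 14.38835725677831
```

Run:
```python
from h import *; import pickle
k=pickle.load(open("pics/w7.k","rb")); ks=K("side")
im=cv2.imread("pics/w7.png"); sd=cv2.imread("pics/side7.png"); s0=cv2.imread("pics/side0.png")
def blob(i,u,v,w,red):
    h=cv2.cvtColor(i,cv2.COLOR_BGR2HSV); m=np.zeros(i.shape[:2],np.uint8); s=np.s_[v-w:v+w,u-w:u+w]
    m[s]=red(h,i)[s]; m=cv2.morphologyEx(m,cv2.MORPH_CLOSE,np.ones((3,3)))
    n,l,st,ce=cv2.connectedComponentsWithStats(m); return [(a.tolist(),c.round(1).tolist()) for a,c in zip(st[1:],ce[1:]) if a[4]>25]
for t in(150,180,205,225): print(t,blob(im,322,192,40,lambda h,i:(h[...,1]<22)&(h[...,2]>t)))
for t in(20,): print("side",blob(sd,310,254,20,lambda h,i:(h[...,1]<t)&(h[...,2]>100)))
bl=lambda h,i:(h[...,0]>100)&(h[...,0]<125)&(h[...,1]>80)
print("blue before",blob(s0,338,218,34,bl),"after",blob(sd,338,218,34,bl))
print("wrist centre/concrete hsv",[cv2.cvtColor(im,cv2.COLOR_BGR2HSV)[p].tolist() for p in((192,322),(185,300),(150,280))])
```

```text
150 [([298, 167, 49, 49, 1789], [321.6, 190.9])]
180 [([298, 168, 48, 48, 1719], [321.5, 191.2])]
205 [([298, 169, 48, 47, 1609], [321.2, 191.4])]
225 [([298, 170, 47, 25, 616], [319.9, 183.9]), ([301, 201, 17, 4, 32], [307.4, 202.1])]
side [([301, 248, 18, 16, 218], [309.8, 255.4])]
blue before [([324, 199, 28, 44, 832], [337.9, 223.8])] after [([324, 199, 28, 44, 845], [337.9, 223.8])]
wrist centre/concrete hsv [[20, 3, 228], [30, 2, 230], [21, 33, 178]]
```

The cap sits within 1 px of the predicted home pose in both the wrist and side views, and the blue shaker is unchanged. I hand in.

```bash
python3 -c "
from station import *; print(sign_off())"
```

```text
the job is handed in; nothing more can be done
None
```

The red shaker was stood upright on the bare concrete, released, then retaken, lowered into its red stand and let go; the cap measured within 1 px of fully home and the blue shaker had not moved (handed in at about 23 s, though my first regrip caught only the cap, so I let go and took the barrel).

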